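# Tension the blade of the bench scroll saw on the dive boat

### The arm

A 7-joint arm with a two-finger parallel gripper is mounted at the origin on the work surface. World frame = base frame: x ahead of the robot, y to its left, z up, the work surface at z = 0. Lengths are in m, angles in rad, forces in N, time in s.
With the tool pointing down it reaches from about 0.425 to 0.875 m from the base axis. Payload 4.7 kg.
Tool frame: the origin (TCP) lies midway between the tips of the shut fingers; the grasp point (between the pads) lies 19 mm behind it; z points along the fingers, y is the direction in which the jaws open and shut (so a half turn about z gives the same grasp; the last joint's range is limited). The gripper opens to 85 mm and grips with 20 to 120 N. Pads are 22 mm wide; open, the fingers measure 114 mm over their backs; the gripper's body (76 mm by 85 mm) begins 54 mm behind the grasp point. The pads swing forward as they close: fully open they stand 13 mm farther back than shut.
Start: joints at [-1.279, 0.321, -0.07, 1.45, 0.023, 1.371, -0.057], TCP at [0.178, 0.625, 0.231] pointing down, gripper open.
Joint ranges: [-2.86, 2.86], [-0.3, 2.09], [-1.38, 1.24], [0.06, 2.45], [-1.56, 4.7], [0.09, 2.05], [-2.69, 2.69]. Speed limits (rad/s): [2.57, 2.57, 3.14, 3.14, 3.14, 3.14, 3.14].

### API

Orientations are given as a rotation vector (axis times angle).
In Python, from cell import manip, cams gives the robot as it stands.
- The arm moves only by the tool servo_tool, never from a script. Its arguments are lists of equal length, an entry for each row: "slide": the shift along the tool's x, y, z in cm, a list of three; "turn": the turn, a rotation vector about the tool's x, y, z in rad, a list of three. In form: {"slide": [[x, y, z], ...], "turn": [[wx, wy, wz], ...]}. A call has 1 to 10 rows; each row shifts and turns the commanded pose from where the row before left it, along the tool's axes as they then stand; what a row does not reach is not made up. A row lasts 1/12 s, in which the tool goes at most 41.7 mm and 7.16 degrees, less where a joint would pass 70% of its speed; a pose out of reach is approached as far as the arm can. A call with a gripper value outside its range is refused whole. "jaw" is the finger opening in cm, from 0 to 8.54, set as the call begins (left out, the last holds). The fingers move at their own pace and stop on an object; the grip force is fixed at half the most. Time passes only in rows, so rows that do not move let the fingers close. It gives the time, the measured TCP pose, the force and the opening at its end, in the units of the state.
- manip.state(): the state, without advancing time (a new reading comes with each control period).
- cams.capture(name): name is "scene" or "top" or "wrist"; returns a dict with "pixels" (480x640x3 uint8, blue, green, red), "intrinsics" (3x3 intrinsics, pixels), "dist_coeffs" ([k1, k2, p1, p2, k3] as OpenCV has them; the pictures are not rectified), "rvec" (rotation vector, rad) and "tvec" (3), from world to camera coordinates, as OpenCV has them; the wrist camera has in their place "mount" (4x4, takes a point from camera to tool coordinates, whose origin is the TCP and whose axes are the flange's). Camera axes: x right, y down, z forward; pixel columns grow to the right and rows downward; lengths in m; the calibration is good to about 2 mm. A picture is of the moment at which its call begins: read the wrist's pose just before it. There is no depth.
- manip.close_job(): hands the job in, once; it reports no verdict.
The state is a dict: "time": time; "joints": joint angles; "qd": joint speeds; "joint_torque": joint torques, N m; "ee_pos": TCP position; "ee_rot": TCP orientation; "force": force on the tool from outside, world axes, zero at the start; "wrist_torque": the same for the moment, N m; "gripper_width": opening from 0.0 (shut) to 1.0 (fully open).
Only numpy, scipy, OpenCV 4.12 (cv2) and the standard library are available. Lean on these libraries where they do the work, as an engineer would, in place of code of your own. Each camera call takes 0.05 s, during which the arm holds its last target. There are 200 camera calls.

### The job

The blade of the blue bench scroll saw is slack. Wind the saw's red tension wheel clockwise (seen from above) until it comes up firm and will go no further, with its white line in the green sector of the dial, then let go and leave it so. Do not turn the blue wheel of the press and do not disturb the coral disc on the saw's table.

Things in the scene. Friction and masses are not known exactly. Their poses are not given: they have to be found in the camera images.
- tension_wheel (a joint): Angle of the saw's red wheel, rad, growing clockwise seen from above. It starts slack at 0 to 0.35; wound on, its resistance grows gently to about 0.25 Nm, and at 1.2 the blade is tight and the wheel comes up firm, like a stop (a grip then slips round it). Let go, it stays where it is. One grasp is enough. At 1.2 its white line points to the middle of the dial's green sector (0.2 rad either side).
- tension_wheel_grip (a point): Centre of the red wheel at mid height, 205 mm up, on its upright axis; z up, x and y turn with it. A red knurled disc, 56 mm across, 22 mm tall, white line on top, 25 mm above a white dial 90 mm across, at the near end of the blue saw's arm, above the blade. Grip it across from above at any yaw. The arm (top 165 mm up) runs to a column 155 mm behind; the saw is bolted down, 270 x 150 mm.
- press_wheel_rim (a point): Point on the upper rim of the blue wheel (56 mm across, 22 mm tall, rim top about 211 mm up) of the grey specimen press that stands beside the saw, 28 mm from that wheel's axis. The wheel turns freely; leave it as it is. Saw and press change places.
- core: Loose cream coral disc, 44 mm across and 20 mm tall, lying flat on the saw's aluminium table (45 mm above the work surface), beside the blade and under the edge of the arm. Origin at the centre of its underside. Leave it where it is.

How it is judged:
By the outcome, as a careful person would: the job done as asked, in the order asked, and still so for the second after the job is handed in, with the robot touching nothing.
It also fails if it takes over 38 s, if anything falls off the work surface, if the arm or the gripper's body presses on something with over 40 N, if the wrist force passes 120 N, or if a joint passes its speed limit or range.

## Working session

There is one attempt and no reset: what is moved stays moved. The work goes in short steps, Python scripts to look and compute and a tool call to move; the robot and the scene stay as the last step left them, time stands still between calls to the robot, and variables do not carry over. Pictures are saved under pics/ and viewed, about 8 in all and at most 12, crops included, and the job is handed in when it is done.

Besides the shell and the picture viewer there is one more tool, called after "Emit:" by a JSON object that holds its "fn" and its "kwargs", one argument or row to a line. servo_tool: Moves the arm, as the interface text tells. Its arguments: {"type":"object","properties":{"slide":{"type":"array","items":{"type":"array","items":{"type":"number"}}},"turn":{"type":"array","items":{"type":"array","items":{"type":"number"}}},"jaw":{"type":"number"}},"required":["slide","turn"]}

```bash
mkdir -p pics
cat > h.py <<'E'
import numpy as np, cv2
from cell import manip, cams
from scipy.spatial.transform import Rotation as R
def ray(c,uv,st=None):
    n=cv2.undistortPoints(np.array([[uv]],float),np.array(c["intrinsics"],float),np.array(c["dist_coeffs"],float))[0,0]
    d=np.array([*n,1.])
    if "rvec" in c:
        M=cv2.Rodrigues(np.array(c["rvec"],float))[0]; o=-M.T@np.array(c["tvec"],float).ravel(); return o,M.T@d
    m=np.array(c["mount"]); W=R.from_rotvec(st["ee_rot"]).as_matrix()
    return W@m[:3,3]+st["ee_pos"],W@m[:3,:3]@d
def plane(c,uv,z,st=None):
    o,d=ray(c,uv,st); return o+d*(z-o[2])/d[2]
E
python3 - <<'E'
from h import *
s=manip.state(); print(s)
for n in("top","scene"):
    c=cams.capture(n); cv2.imwrite(f"pics/{n}0.png",c["pixels"])
E
```

```text
{'time': 0.0, 'joints': array([-1.27887968,  0.32183632, -0.0700867 ,  1.45169101,  0.02262313,
        1.37083435, -0.056901  ]), 'qd': array([-0.00188335, -0.00041339, -0.00031904,  0.00049238,  0.00103177,
        0.00158064, -0.00039055]), 'joint_torque': array([-1.85352596e-04, -4.93575168e+01, -3.82483257e-01, -3.14329720e+01,
        1.29323624e-02,  1.13431763e-02, -5.40545997e-06]), 'ee_pos': array([0.17816858, 0.62452374, 0.23020687]), 'ee_rot': array([-4.34913456e-01, -3.11118812e+00,  3.10391829e-03]), 'force': array([ 1.26640385, -0.36150949,  0.38360572]), 'wrist_torque': array([-0.04382794,  0.01730436, -0.01777777]), 'gripper_width': 0.9957589308089451}
```

View pics/top0.png

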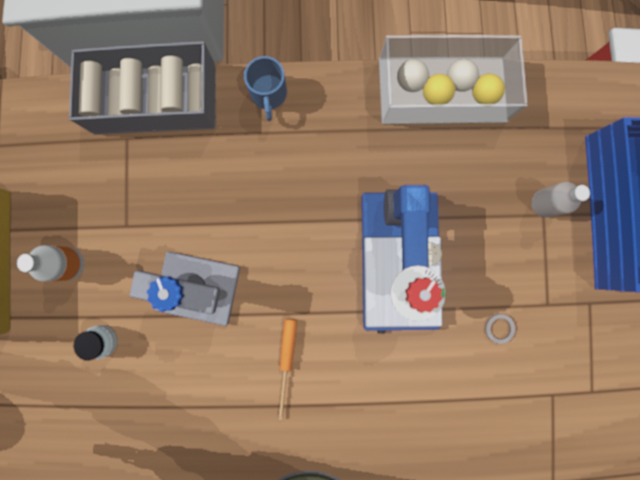

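View pics/scene0.png

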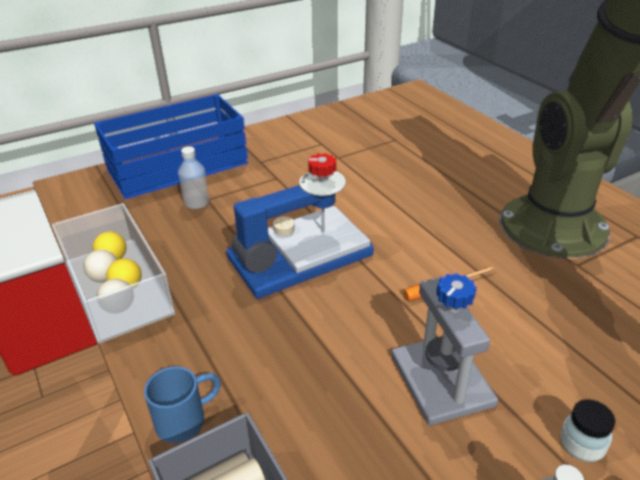

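The top view shows the red wheel at about (424,294), with the arm running up the image to its column at (414,200). The blue press wheel is at (164,294). The scene view shows the red wheel at (322,164) and the coral disc at (284,226).

```bash
cat >> h.py <<'E'
def redblob(p,mn=60):
    h=cv2.cvtColor(p,cv2.COLOR_BGR2HSV)
    m=(((h[...,0]<8)|(h[...,0]>172))&(h[...,1]>150)&(h[...,2]>80)).astype(np.uint8)
    m=cv2.morphologyEx(m,cv2.MORPH_CLOSE,np.ones((7,7)))
    return [cv2.convexHull(k) for k in cv2.findContours(m,0,2)[0] if cv2.contourArea(k)>mn]
def mid(k):
    M=cv2.moments(k); return M["m10"]/M["m00"],M["m01"]/M["m00"]
E
python3 - <<'E'
from h import *
obs=[]
for n in("top","scene"):
    c=cams.capture(n)
    for k in redblob(c["pixels"]):
        u=mid(k); print(n,np.round(u,1),cv2.boundingRect(k),np.round(plane(c,u,.211 if n=="top" else .205),4))
        if n=="top" and 380<u[0]<460 or n=="scene" and 300<u[0]<345 and u[1]<200: obs.append(ray(c,u))
c=cams.capture("top"); print("column",plane(c,(414,200),.165),"press",plane(c,(164,294),.21),'base corners',[plane(c,q,0.02).round(3) for q in((363,328),(441,327),(363,194),(438,194))])
(o,d),(p,e)=obs
t=np.linalg.lstsq(np.c_[d,-e],p-o,rcond=None)[0]; a,b=o+d*t[0],p+e*t[1]; print("tri",a,b,np.linalg.norm(a-b))
x=c["pixels"][255:335,380:480]; cv2.imwrite("pics/crop1.png",cv2.resize(x,None,fx=6,fy=6,interpolation=2))
E
```

```text
top [423.5 294.6] (407, 279, 34, 32) [ 0.4748 -0.1934  0.211 ]
top [601.5  53.7] (588, 44, 23, 16) [ 0.8627 -0.5153  0.211 ]
scene [ 41.1 320. ] (0, 264, 97, 112) [ 1.0109 -0.0382  0.205 ]
scene [321.9 164. ] (308, 153, 29, 24) [ 0.4729 -0.1972  0.205 ]
column [ 0.62807607 -0.19407583  0.165     ] press [0.48558507 0.20834418 0.21      ] base corners [array([ 0.4  , -0.117,  0.02 ]), array([ 0.397, -0.27 ,  0.02 ]), array([ 0.663, -0.125,  0.02 ]), array([ 0.659, -0.274,  0.02 ])]
tri [ 0.47452454 -0.19436912  0.20690623] [ 0.47456087 -0.19439197  0.20690904] 4.3018229371084504e-05
```

View pics/crop1.png

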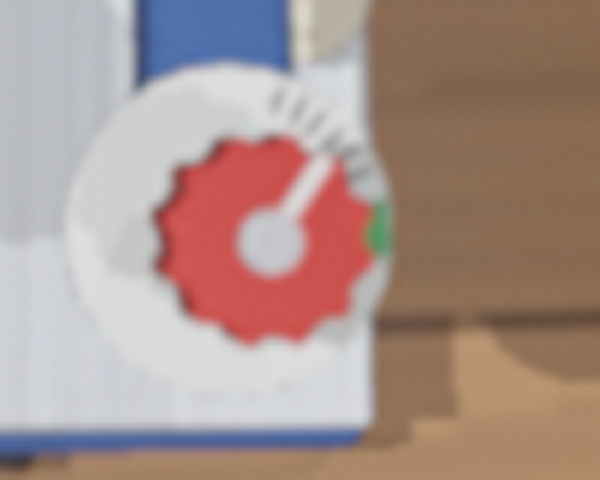

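The wheel triangulates to (0.4745, -0.194), about 205 mm up, which agrees with its given height. The saw base measures about 0.265 x 0.150 m, as stated. In the crop the white line sits about 34° clockwise from up and the green sector at about 90°. I'll raise the tool, then go round at height.

Emit:
{"fn": "servo_tool", "kwargs": {
  "slide": [
    [0, 0, -3.5],
    [0, 0, -3.5],
    [-3, -2, 0],
    [-3, -2, 0],
    [-3, -2, 0],
    [-3, -2, 0],
    [-3, -2, 0],
    [-3, -2, 0],
    [-3, -2, 0],
    [-3, -2, 0]
  ],
  "turn": [
    [0, 0, 0],
    [0, 0, 0],
    [0, 0, 0],
    [0, 0, 0],
    [0, 0, 0],
    [0, 0, 0],
    [0, 0, 0],
    [0, 0, 0],
    [0, 0, 0],
    [0, 0, 0]
  ],
  "jaw": 8.5
}}

```text
time: 1.08
ee_pos: [0.366, 0.4038, 0.3014]
ee_rot: [0.435, 3.111, 0.001]
force: [0.4, 0.9, -0.1]
gripper_width: 0.996
```

Emit:
{"fn": "servo_tool", "kwargs": {
  "slide": [
    [-2.6, -2.7, 0],
    [-2.6, -2.7, 0],
    [-2.6, -2.7, 0],
    [-2.6, -2.7, 0],
    [-2.6, -2.7, 0],
    [-2.6, -2.7, 0],
    [-1, -3.4, 0],
    [-1, -3.4, 0],
    [-1, -3.4, 0],
    [-1, -3.4, 0]
  ],
  "turn": [
    [0, 0, 0],
    [0, 0, 0],
    [0, 0, 0],
    [0, 0, 0],
    [0, 0, 0],
    [0, 0, 0],
    [0, 0, 0],
    [0, 0, 0],
    [0, 0, 0],
    [0, 0, 0]
  ]
}}

```text
time: 1.92
ee_pos: [0.4717, 0.0633, 0.3013]
ee_rot: [0.435, 3.111, 0.001]
force: [0.2, -0.0, -0.0]
gripper_width: 0.994
```

Emit:
{"fn": "servo_tool", "kwargs": {
  "slide": [
    [-1, -3.4, 0],
    [-1, -3.4, 0],
    [-1, -3.4, 0],
    [-1, -3.4, 0],
    [-0.8, -3, 0],
    [-0.7, -2, 0],
    [0, 0, 0],
    [0, 0, 0]
  ],
  "turn": [
    [0, 0, 0],
    [0, 0, 0],
    [0, 0, 0],
    [0, 0, 0],
    [0, 0, 0],
    [0, 0, 0],
    [0, 0, 0],
    [0, 0, 0]
  ]
}}

```text
time: 2.58
ee_pos: [0.4735, -0.1301, 0.3014]
ee_rot: [0.44, 3.11, 0.001]
force: [-0.3, 0.7, 0.4]
gripper_width: 0.995
```

```bash
cat > w.py <<'E'
from h import *
import sys
s=manip.state(); c=cams.capture("wrist"); print(s["joints"].round(3),s["ee_pos"].round(4),s["ee_rot"].round(3),s["force"].round(1),s["wrist_torque"].round(2))
cv2.imwrite(sys.argv[1],c["pixels"])
W=R.from_rotvec(s["ee_rot"]).as_matrix()
for k in redblob(c["pixels"],500):
    u=mid(k); p=plane(c,u,.216,s); g=np.array([.4745,-.194,.186]); print(u,cv2.boundingRect(k),p.round(4),"to grip cm (wrist)",(100*W.T@(np.r_[p[:2],.186]-s["ee_pos"])).round(2),"(tri)",(100*W.T@(g-s["ee_pos"])).round(2))
E
python3 w.py pics/w1.png
```

```text
[-0.484 -0.084  0.664  1.742  0.051  1.466  1.462] [ 0.4735 -0.1301  0.3014] [4.40e-01 3.11e+00 1.00e-03] [-0.3  0.7  0.4] [ 0.03 -0.03  0.  ]
(240.71067244789285, 271.6397763578275) (202, 233, 77, 77) [ 0.4716 -0.1904  0.216 ] to grip cm (wrist) [-1.49 -5.85 11.54] (tri) [-1.86 -6.12 11.54]
```

View pics/w1.png

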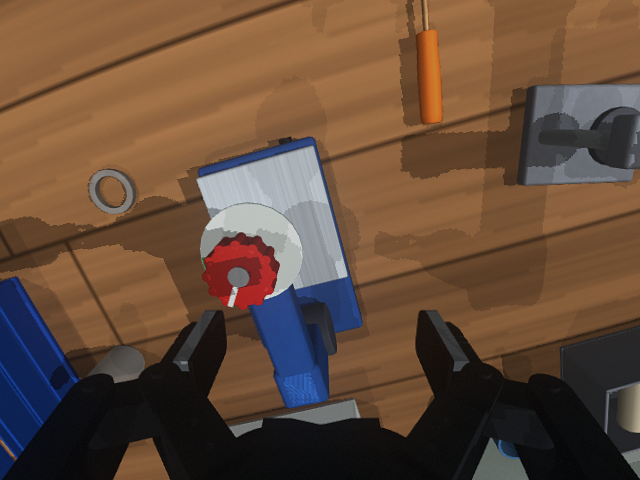

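The wrist view shows the red wheel at (240,272), with its line pointing down toward the saw's arm and the column at (300,385). The jaws are open and nothing is in the way. Turning clockwise will bring joint 7 down from 1.46, so it has range to spare. I'll centre over the wheel and check again.

Emit:
{"fn": "servo_tool", "kwargs": {
  "slide": [
    [-0.6, -2, 0],
    [-0.6, -2, 0],
    [-0.5, -2, 0],
    [0, 0, 2],
    [0, 0, 2],
    [0, 0, 0],
    [0, 0, 0]
  ],
  "turn": [
    [0, 0, 0],
    [0, 0, 0],
    [0, 0, 0],
    [0, 0, 0],
    [0, 0, 0],
    [0, 0, 0],
    [0, 0, 0]
  ]
}}

```text
time: 3.22
ee_pos: [0.4736, -0.1894, 0.2607]
ee_rot: [-0.431, -3.11, -0.001]
force: [-0.5, 0.7, -0.1]
gripper_width: 0.997
```

```bash
python3 w.py pics/w2.png
```

```text
[-0.422 -0.013  0.753  1.769  0.009  1.384  1.624] [ 0.4736 -0.1894  0.2607] [-4.31e-01 -3.11e+00 -1.00e-03] [-0.5  0.7 -0.1] [-0.02 -0.04  0.01]
(315.59793870800183, 274.49897482161896) (270, 228, 91, 91) [ 0.4718 -0.1922  0.216 ] to grip cm (wrist) [ 0.08 -0.32  7.47] (tri) [-0.23 -0.42  7.47]
```

View pics/w2.png

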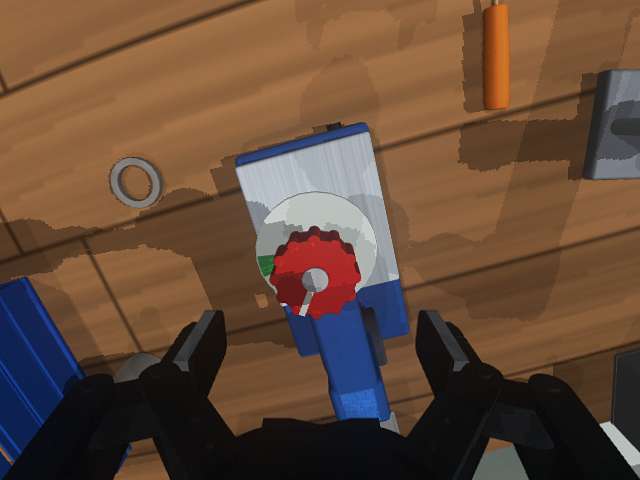

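The wheel's hub is at (315,280), and the line points down-left toward the green sector at (266,264). The hull centroid takes in the wheel's side wall, so the hub agrees better with the triangulated point. I'll use that point to descend and grip.

Emit:
{"fn": "servo_tool", "kwargs": {
  "slide": [
    [-0.2, -0.4, 1],
    [0, 0, 2],
    [0, 0, 2],
    [0, 0, 1.5],
    [0, 0, 1.2],
    [0, 0, 0],
    [0, 0, 0]
  ],
  "turn": [
    [0, 0, 0],
    [0, 0, 0],
    [0, 0, 0],
    [0, 0, 0],
    [0, 0, 0],
    [0, 0, 0],
    [0, 0, 0]
  ]
}}

```text
time: 3.85
ee_pos: [0.4747, -0.1956, 0.1844]
ee_rot: [-0.435, -3.111, 0.0]
force: [-0.3, 0.7, -0.3]
gripper_width: 0.993
```

Emit:
{"fn": "servo_tool", "kwargs": {
  "slide": [
    [0, 0, 0],
    [0, 0, 0],
    [0, 0, 0],
    [0, 0, 0],
    [0, 0, 0],
    [0, 0, 0],
    [0, 0, 0],
    [0, 0, 0]
  ],
  "turn": [
    [0, 0, 0],
    [0, 0, 0],
    [0, 0, 0],
    [0, 0, 0],
    [0, 0, 0],
    [0, 0, 0],
    [0, 0, 0],
    [0, 0, 0]
  ],
  "jaw": 4.5
}}

```text
time: 4.52
ee_pos: [0.4762, -0.1938, 0.1862]
ee_rot: [0.433, 3.109, 0.006]
force: [-0.6, 5.2, 7.0]
gripper_width: 0.638
```

```bash
python3 -c "
from h import *
print({k:np.round(v,3) for k,v in manip.state().items()})"
```

```text
{'time': np.float64(4.517), 'joints': array([-0.402,  0.056,  0.771,  1.871, -0.046,  1.229,  1.678]), 'qd': array([-0.001,  0.001, -0.   , -0.   , -0.   , -0.   , -0.001]), 'joint_torque': array([  1.926, -21.453,   3.021, -28.29 ,   1.444,  -0.844,   0.177]), 'ee_pos': array([ 0.476, -0.194,  0.186]), 'ee_rot': array([0.433, 3.109, 0.006]), 'force': array([-0.642,  5.207,  7.005]), 'wrist_torque': array([ 1.079,  0.14 , -0.174]), 'gripper_width': np.float64(0.638)}
```

The jaws stopped at 54.5 mm, so the wheel is gripped. Next I'll wind it clockwise, which is + about tool z.

Emit:
{"fn": "servo_tool", "kwargs": {
  "slide": [
    [0, 0, 0],
    [0, 0, 0],
    [0, 0, 0],
    [0, 0, 0],
    [0, 0, 0],
    [0, 0, 0],
    [0, 0, 0],
    [0, 0, 0],
    [0, 0, 0],
    [0, 0, 0]
  ],
  "turn": [
    [0, 0, 0.08],
    [0, 0, 0.08],
    [0, 0, 0.08],
    [0, 0, 0.08],
    [0, 0, 0.08],
    [0, 0, 0.08],
    [0, 0, 0.08],
    [0, 0, 0.08],
    [0, 0, 0],
    [0, 0, 0]
  ]
}}

```text
time: 5.35
ee_pos: [0.4759, -0.1943, 0.1862]
ee_rot: [1.39, 2.816, 0.005]
force: [-1.0, 4.0, 7.2]
gripper_width: 0.634
```

```bash
cat > s.py <<'E'
from h import *
s=manip.state(); W=R.from_rotvec(s["ee_rot"]).as_matrix()
print({k:np.round(s[k],3) for k in("time","joints","ee_pos","force","wrist_torque","gripper_width")},"cw yaw",-np.arctan2(W[1,0],W[0,0]))
E
python3 s.py
```

```text
{'time': np.float64(5.35), 'joints': array([-0.426,  0.056,  0.797,  1.871, -0.046,  1.23 ,  1.04 ]), 'ee_pos': array([ 0.476, -0.194,  0.186]), 'force': array([-1.006,  3.972,  7.174]), 'wrist_torque': array([ 0.833,  0.28 , -0.151]), 'gripper_width': np.float64(0.634)} cw yaw -2.224615730950543
```

Emit:
{"fn": "servo_tool", "kwargs": {
  "slide": [
    [0, 0, 0],
    [0, 0, 0],
    [0, 0, 0],
    [0, 0, 0],
    [0, 0, 0],
    [0, 0, 0]
  ],
  "turn": [
    [0, 0, 0.06],
    [0, 0, 0.06],
    [0, 0, 0.06],
    [0, 0, 0.06],
    [0, 0, 0],
    [0, 0, 0]
  ]
}}

```text
time: 5.85
ee_pos: [0.4757, -0.1944, 0.1862]
ee_rot: [1.717, 2.63, 0.005]
force: [-2.0, 3.9, 7.2]
gripper_width: 0.638
```

```bash
python3 s.py
```

```text
{'time': np.float64(5.85), 'joints': array([-0.435,  0.056,  0.807,  1.871, -0.047,  1.23 ,  0.801]), 'ee_pos': array([ 0.476, -0.194,  0.186]), 'force': array([-2.03 ,  3.917,  7.171]), 'wrist_torque': array([0.757, 0.295, 0.007]), 'gripper_width': np.float64(0.638)} cw yaw -1.9847264652708234
```

Emit:
{"fn": "servo_tool", "kwargs": {
  "slide": [
    [0, 0, 0],
    [0, 0, 0],
    [0, 0, 0],
    [0, 0, 0]
  ],
  "turn": [
    [0, 0, 0.05],
    [0, 0, 0.05],
    [0, 0, 0],
    [0, 0, 0]
  ]
}}

```text
time: 6.18
ee_pos: [0.4756, -0.1944, 0.1862]
ee_rot: [1.844, 2.543, 0.004]
force: [-3.1, 3.0, 7.7]
gripper_width: 0.636
```

```bash
python3 s.py; python3 w.py pics/w3.png; python3 -c "
from h import *
c=cams.capture('scene')['pixels'][130:260,220:400]; cv2.imwrite('pics/sc3.png',cv2.resize(c,None,fx=4,fy=4,interpolation=2))"
```

```text
{'time': np.float64(6.183), 'joints': array([-0.439,  0.057,  0.811,  1.872, -0.046,  1.23 ,  0.703]), 'ee_pos': array([ 0.476, -0.194,  0.186]), 'force': array([-3.134,  3.006,  7.724]), 'wrist_torque': array([0.634, 0.444, 0.597]), 'gripper_width': np.float64(0.636)} cw yaw -1.8868553906998342
[-0.439  0.057  0.811  1.872 -0.046  1.23   0.703] [ 0.4756 -0.1944  0.1862] [1.844 2.543 0.004] [-3.1  3.   7.7] [0.63 0.44 0.6 ]
(319.70179990083824, 335.1407981366817) (252, 265, 132, 139) [ 0.4723 -0.1873  0.216 ] to grip cm (wrist) [ 0.78 -0.09  0.02] (tri) [ 0.07 -0.09  0.02]
```

View pics/w3.png

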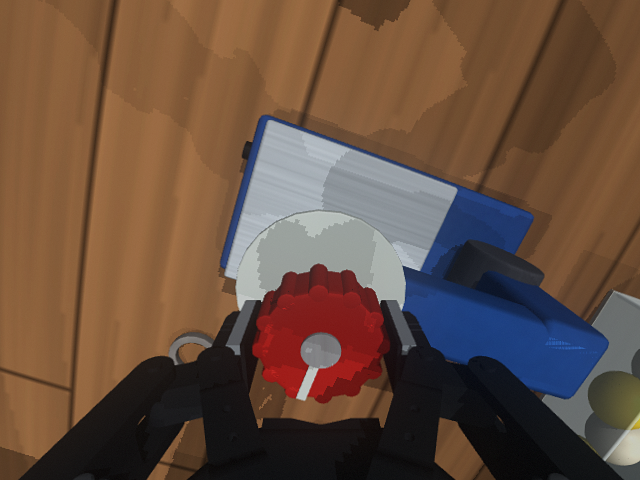

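The wheel has turned with the gripper: its line at (310,385) keeps the same angle to the jaws, so there's no slip. The moment jumped from 0 to 0.6 Nm after 0.98 rad. I'll push a little further to confirm it's firm.

Emit:
{"fn": "servo_tool", "kwargs": {
  "slide": [
    [0, 0, 0],
    [0, 0, 0],
    [0, 0, 0],
    [0, 0, 0],
    [0, 0, 0]
  ],
  "turn": [
    [0, 0, 0.04],
    [0, 0, 0.04],
    [0, 0, 0.04],
    [0, 0, 0],
    [0, 0, 0]
  ]
}}

```text
time: 6.7
ee_pos: [0.4761, -0.1979, 0.1862]
ee_rot: [1.993, 2.421, 0.0]
force: [2.0, -4.6, 3.5]
gripper_width: 0.638
```

```bash
python3 s.py
```

```text
{'time': np.float64(6.7), 'joints': array([-0.443,  0.058,  0.819,  1.871, -0.043,  1.226,  0.583]), 'ee_pos': array([ 0.476, -0.198,  0.186]), 'force': array([ 1.961, -4.563,  3.48 ]), 'wrist_torque': array([-1.133, -0.26 ,  0.158]), 'gripper_width': np.float64(0.638)} cw yaw -1.763904274263012
```

The moment fell and the TCP moved about 3.5 mm, so the grip slipped round the stop. One more small push will show whether it's still firm.

Emit:
{"fn": "servo_tool", "kwargs": {
  "slide": [
    [0, 0, 0],
    [0, 0, 0],
    [0, 0, 0],
    [0, 0, 0]
  ],
  "turn": [
    [0, 0, 0.04],
    [0, 0, 0.03],
    [0, 0, 0],
    [0, 0, 0]
  ]
}}

```text
time: 7.03
ee_pos: [0.4759, -0.1984, 0.1862]
ee_rot: [2.074, 2.352, -0.001]
force: [0.7, -5.3, 3.9]
gripper_width: 0.635
```

```bash
python3 s.py
```

```text
{'time': np.float64(7.033), 'joints': array([-0.446,  0.058,  0.822,  1.871, -0.042,  1.226,  0.515]), 'ee_pos': array([ 0.476, -0.198,  0.186]), 'force': array([ 0.709, -5.332,  3.881]), 'wrist_torque': array([-1.312, -0.101,  0.993]), 'gripper_width': np.float64(0.635)} cw yaw -1.6958930200335816
```

The moment rose to 1.0 Nm over 0.07 rad, well above the 0.25 Nm drag, so the wheel is firm. I'll release and rise.

Emit:
{"fn": "servo_tool", "kwargs": {
  "slide": [
    [0, 0, 0],
    [0, 0, 0],
    [0, 0, 0],
    [0, 0, 0],
    [0, 0, 0],
    [0, 0, 0]
  ],
  "turn": [
    [0, 0, 0],
    [0, 0, 0],
    [0, 0, 0],
    [0, 0, 0],
    [0, 0, 0],
    [0, 0, 0]
  ],
  "jaw": 8.5
}}

```text
time: 7.53
ee_pos: [0.4745, -0.1954, 0.1842]
ee_rot: [-2.08, -2.354, -0.0]
force: [-0.4, -0.9, -0.7]
gripper_width: 0.995
```

Emit:
{"fn": "servo_tool", "kwargs": {
  "slide": [
    [0, 0, -1],
    [0, 0, -2],
    [0, 0, -3],
    [0, 0, -3],
    [0, 0, -3],
    [0, 0, -3],
    [0, 0, 0],
    [0, 0, 0]
  ],
  "turn": [
    [0, 0, 0],
    [0, 0, 0],
    [0, 0, 0],
    [0, 0, 0],
    [0, 0, 0],
    [0, 0, 0],
    [0, 0, 0],
    [0, 0, 0]
  ]
}}

```text
time: 8.2
ee_pos: [0.4754, -0.1961, 0.3366]
ee_rot: [2.079, 2.351, 0.004]
force: [-1.5, 0.0, 0.2]
gripper_width: 0.992
```

```bash
python3 s.py; python3 w.py pics/w4.png
```

```text
{'time': np.float64(8.2), 'joints': array([-0.474, -0.037,  0.801,  1.636,  0.026,  1.527,  0.448]), 'ee_pos': array([ 0.475, -0.196,  0.337]), 'force': array([-1.462,  0.015,  0.16 ]), 'wrist_torque': array([0.002, 0.053, 0.011]), 'gripper_width': np.float64(0.992)} cw yaw -1.69362873489918
[-0.474 -0.037  0.801  1.636  0.026  1.527  0.448] [ 0.4754 -0.1961  0.3366] [2.079 2.351 0.004] [-1.5  0.   0.2] [0.   0.05 0.01]
(320.17719897523483, 230.91920485814592) (288, 197, 66, 68) [ 0.4747 -0.1909  0.216 ] to grip cm (wrist) [ 0.54 -0.07 15.06] (tri) [ 0.23 -0.13 15.06]
```

View pics/w4.png

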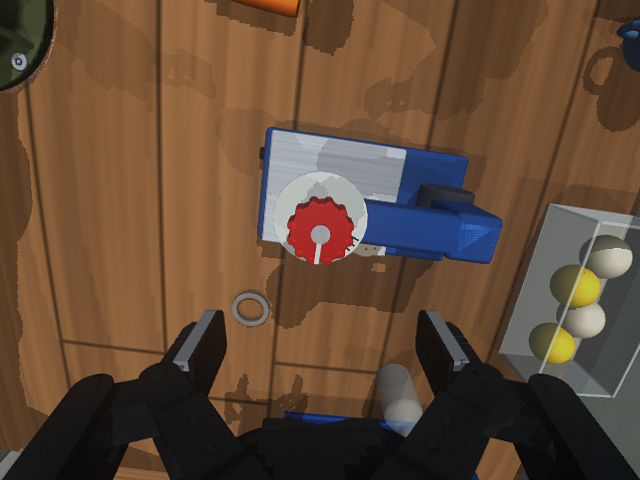

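The line points straight down the image at (318,262), but the wheel hides the green sector. I'll shift to the saw's right to look from that side.

Emit:
{"fn": "servo_tool", "kwargs": {
  "slide": [
    [-3, 0, 0],
    [-3, 0, 0],
    [-3, 0, 0],
    [-3, 0, 0],
    [-3, 0, 0],
    [0, 0, 0],
    [0, 0, 0]
  ],
  "turn": [
    [0, 0, 0],
    [0, 0, 0],
    [0, 0, 0],
    [0, 0, 0],
    [0, 0, 0],
    [0, 0, 0],
    [0, 0, 0]
  ]
}}

```text
time: 8.83
ee_pos: [0.4914, -0.3461, 0.3323]
ee_rot: [-2.084, -2.346, 0.005]
force: [-1.0, 0.8, 0.2]
gripper_width: 0.994
```

Run:
```python
from h import *
s=manip.state(); c=cams.capture("wrist"); p=c["pixels"]
W=R.from_rotvec(s["ee_rot"]).as_matrix(); m=np.array(c["mount"])
def proj(P):
    M=np.eye(4);M[:3,:3]=W;M[:3,3]=s["ee_pos"]; T=np.linalg.inv(M@m)
    return cv2.projectPoints(np.array([P],float),cv2.Rodrigues(T[:3,:3])[0],T[:3,3],np.array(c["intrinsics"]),np.array(c["dist_coeffs"]))[0].ravel()
u=proj([.4745,-.194,.2]); print(u,s["ee_pos"],s["joints"].round(2))
x0,y0=np.clip((u-60).astype(int),0,[520,360]); print(x0,y0)
a=cv2.resize(p[y0:y0+120,x0:x0+120],None,fx=5,fy=5,interpolation=2)
h=cv2.cvtColor(p,cv2.COLOR_BGR2HSV); g=((h[...,0]>45)&(h[...,0]<85)&(h[...,1]>90)&(h[...,2]>50)).astype(np.uint8)
ctr=np.array([.4745,-.194])
ang=lambda q:np.degrees(-np.arctan2(q[1],q[0]))
for k in cv2.findContours(g,0,2)[0]:
    if cv2.contourArea(k)>15:
        w=[plane(c,q[0],.169,s)[:2]-ctr for q in k.astype(float)]; an=[ang(q) for q in w if np.linalg.norm(q)>.03]; print("green",mid(k),ang(plane(c,mid(k),.169,s)[:2]-ctr),min(an,default=0),max(an,default=0))
r=max(redblob(p,500),key=cv2.contourArea); k=np.zeros(g.shape,np.uint8); cv2.fillConvexPoly(k,r,1)
wh=((h[...,1]<60)&(h[...,2]>120)&(k>0)).astype(np.uint8)
for q in cv2.findContours(wh,0,2)[0]:
    if cv2.contourArea(q)>8: print("white",mid(q),cv2.boundingRect(q),plane(c,mid(q),.216,s).round(4))
t=cams.capture("top")["pixels"][225:345,360:480]
cv2.imwrite("pics/w5.png",cv2.resize(np.hstack([a,cv2.resize(t,(600,600),interpolation=2)]),(800,400)))
```

```text
[323.53058712  28.57479644] [ 0.49137707 -0.34613067  0.33233735] [-0.2   0.26  0.96  1.44 -0.21  1.55  0.86]
263 0
green (317.764390896921, 87.6760374832664) 90.35784076603886 79.00701477722025 102.13145932343275
white (362.85185185185185, 23.80246913580247) (361, 17, 4, 13) [ 0.5008 -0.192   0.216 ]
white (285.6515151515151, 21.90909090909091) (285, 15, 3, 13) [ 0.4491 -0.197   0.216 ]
white (323.49557032115166, 27.034606866002214) (313, 8, 24, 56) [ 0.4748 -0.1972  0.216 ]
```

View pics/w5.png

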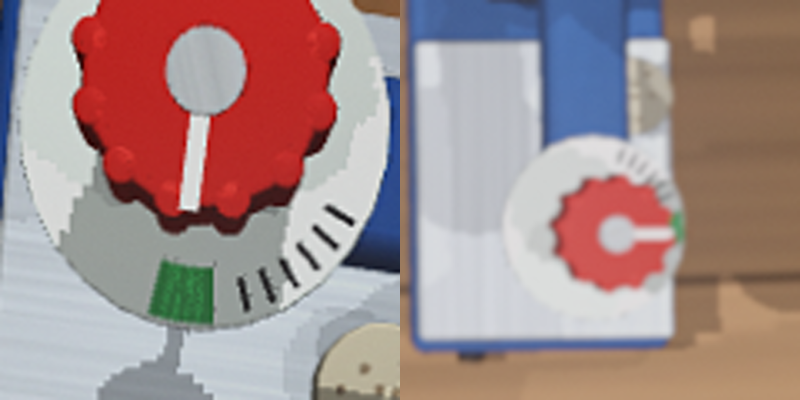

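Both views show the white line, from hub (205,70) to tip (188,210) in the left crop, pointing at the middle of the green sector at (182,292). The coral disc is still beside the blade, and the robot is clear.

```bash
python3 -c "
from h import *
print(manip.state()['qd'].round(3)); print(manip.close_job())"
```

```text
[-0.021 -0.02  -0.01  -0.    -0.002 -0.     0.002]
the job is handed in; nothing more can be done
None
```

I wound the saw's red tension wheel clockwise in one grasp until it came up firm, then let go, backed away and handed the job in at about 9 s.

- **Tension:** after about 0.98 rad of turning, the wrist moment about the wheel's axis jumped from about 0 to 0.6 Nm. Pushing on, the grip slipped round the wheel and the tool shifted about 3.5 mm. One more small push brought the moment to 1.0 Nm, well above the 0.25 Nm drag.
- **White line:** after release, the wrist and top views both showed the line pointing at the middle of the green sector. That sector measured about 79° to 102° clockwise from straight ahead, centred near 90°.
- **Coral disc and press:** the disc still sat beside the blade in the last pictures. I did not compare its position before and after. The press wheel was passed at height and not touched; I took no final picture of it.
- **Disagreement:** the wrist camera's red-wheel centroid was 2 to 4 mm off the triangulated centre, because it took in the wheel's side wall. I used the triangulated point, and the grasp held.

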